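Set a new code on the colour box's lock and shut the lid

TASK

The lock of the green colour box is in change mode: set the new code 2-7-4 on its three dials (left, middle, right, as seen from the robot), then slide the red change lever inside the box fully home to the right so that the lock keeps the code, with the dials still on it. Then lower the lid gently until it is fully shut, and leave the jars and everything else around undisturbed.

Things in the scene. Friction and masses are not known exactly. Their poses are not given: they have to be found in the camera images.
- box: green steel box, fixed: 205 mm deep (x), 300 wide (y), rim 100 above the table. Origin: centre of its underside; x points from the lock in front (robot side) to the hinge at the back, y left. The front 70 mm is the lock case, with three dials on its top plate (axes at x = -70 mm); behind it the open compartment (x = -35 to 100 mm), whose lid turns about a line along y at x = 100, z = 100 mm
- dial_left (a joint): turn of the left black dial, rad, growing clockwise seen from above; no stops, stays where left (friction 0.04 N m). Numbers 0 to 9 run clockwise, 0.6283 rad apart: at 0 rad the white pointer points at the red mark (number 0) on the side of the box's back (+x); number 2 is 1.257 rad, whole turns aside. Marks round the dial: 0 red, 5 yellow, others white
- dial_left_grip (a point): grip of the left dial: a bar 44 mm long (this point's x, towards the pointer), 12 mm wide (its y), upright on a round skirt of radius 24 mm; the point lies on the dial's vertical axis (box y = +85 mm), 28 mm above the lock plate; the bar reaches from the skirt's top, 6 mm above the plate, to 38 mm above it
- dial_left_pointer (a point): end of the white pointer of the left dial, 22 mm from its axis
- dial_left_mark (a point): where that pointer's end stands when the left dial is exactly on its new number 2
- dial_mid (a joint): turn of the middle black dial, rad, growing clockwise seen from above; no stops, stays where left (friction 0.04 N m). Numbers 0 to 9 run clockwise, 0.6283 rad apart: at 0 rad the white pointer points at the red mark (number 0) on the side of the box's back (+x); number 7 is 4.398 rad, whole turns aside. Marks round the dial: 0 red, 5 yellow, others white
- dial_mid_grip (a point): grip of the middle dial: a bar 44 mm long (this point's x, towards the pointer), 12 mm wide (its y), upright on a round skirt of radius 24 mm; the point lies on the dial's vertical axis (box y = 0 mm), 28 mm above the lock plate; the bar reaches from the skirt's top, 6 mm above the plate, to 38 mm above it
- dial_mid_pointer (a point): end of the white pointer of the middle dial, 22 mm from its axis
- dial_mid_mark (a point): where that pointer's end stands when the middle dial is exactly on its new number 7
- dial_right (a joint): turn of the right black dial, rad, growing clockwise seen from above; no stops, stays where left (friction 0.04 N m). Numbers 0 to 9 run clockwise, 0.6283 rad apart: at 0 rad the white pointer points at the red mark (number 0) on the side of the box's back (+x); number 4 is 2.513 rad, whole turns aside. Marks round the dial: 0 red, 5 yellow, others white
- dial_right_grip (a point): grip of the right dial: a bar 44 mm long (this point's x, towards the pointer), 12 mm wide (its y), upright on a round skirt of radius 24 mm; the point lies on the dial's vertical axis (box y = -85 mm), 28 mm above the lock plate; the bar reaches from the skirt's top, 6 mm above the plate, to 38 mm above it
- dial_right_pointer (a point): end of the white pointer of the right dial, 22 mm from its axis
- dial_right_mark (a point): where that pointer's end stands when the right dial is exactly on its new number 4
- lever (a joint): travel of the red change lever in m: 0 = change position (towards the red dot, left), 0.024 = home, against its stop (towards the green dot, to the right, box -y). It slides with 1.5 N of friction and stays where it is left
- lever_top (a point): centre of the top of the red change lever, an upright tab 16 mm (box x) by 10 mm (box y), standing 32 mm above its steel guide plate inside the compartment, just behind the lock case (box x = -7 mm); its top is 10 mm above the rim, and 30 mm or more are free on both sides of it along y
- lid (a joint): opening angle of the lid in rad: 0 = shut, flat on the rim; about 1.5 = standing open. A friction hinge holds it at any angle; 2 to 10 N at the handle moves it
- lid_handle (a point): middle of the lid's steel handle bar: round, 10 mm thick, 100 mm long along y, 38 mm off the lid's outer face, 105 mm in front of the hinge line and 56 mm above it when the lid is shut (the lid's face is then 18 mm above the rim); the lid is 133 mm deep and 300 mm wide
- jar_blue: small blue colour jar, 40 mm wide, 55 mm tall, standing in the box; not part of the job
- jar_red: small red colour jar, the same size, standing in the box; not part of the job
- jar_yellow: yellow colour jar, 48 mm wide, 65 mm tall, beside the box on its left; not part of the job
- brush: brush lying beside the box on its right, 200 mm long; not part of the job
- squeeze_bottle: whitish squeeze bottle, 66 mm wide, 205 mm tall; not part of the job
- tin: red paint tin, 74 mm wide, 100 mm tall; not part of the job
- mug: white mug, 80 mm wide, 90 mm tall; not part of the job

How it is judged:
By the outcome, as a careful person would: the job done as asked, in the order asked, and still so for the second after the job is handed in, with the robot touching nothing.
It also fails if it takes over 72 s, if anything falls off the work surface, if the arm or the gripper's body presses on something with over 40 N, if the wrist force passes 120 N, or if a joint passes its speed limit or range.

ROBOT

A 6-joint arm with a two-finger parallel gripper is mounted at the origin on the work surface. World frame = base frame: x ahead of the robot, y to its left, z up, the work surface at z = 0. Lengths are in m, angles in rad, forces in N, time in s.
With the tool pointing down it reaches from about 0.35 to 0.975 m from the base axis. Payload 4.9 kg.
Tool frame: the origin (TCP) lies midway between the tips of the shut fingers; the grasp point (between the pads) lies ctrl.tcp_to_grasp behind it (ctrl.tcp_to_grasp is the distance from the TCP to the grasp point, in m); z points along the fingers, y is the direction in which the jaws open and shut (so a half turn about z gives the same grasp; the last joint's range is limited). The gripper opens to 85 mm and grips with 20 to 120 N. Pads are 22 mm wide; open, the fingers measure 114 mm over their backs; the gripper's body (76 mm by 85 mm) begins 54 mm behind the grasp point. The pads swing forward as they close: fully open they stand 13 mm farther back than shut.
Start: joints at [1.09, 0.053, 1.613, -0, 1.476, -0.119], TCP at [0.221, 0.585, 0.231] pointing down, gripper open.
Joint ranges: [-3.01, 3.01], [-1.01, 2.22], [0.06, 2.58], [-1.02, 4.17], [0.09, 2.62], [-3.14, 3.14]. Speed limits (rad/s): [2.57, 2.57, 3.14, 3.14, 3.14, 3.14].

INTERFACE

Orientations are given as a rotation vector (axis times angle).
In Python, from station import ctrl, get_image, calibration, finish_job, models gives the robot as it stands.
- The arm moves only by the shell command python3 -m creep 'ROWS' [FORCE]. ROWS is JSON, a list of rows, each a list of 7 numbers: the opening, from 0 (shut) to 1 (fully open), then the shift along the tool's x, y, z in m, then the turn, a rotation vector about the tool's x, y, z in degrees. A call has 1 to 20 rows; each row shifts and turns the commanded pose from where the row before left it, along the tool's axes as they then stand; what a row does not reach is not made up. A row lasts 1/10 s, in which the tool goes at most 50 mm and 8.59 degrees, less where a joint would pass 70% of its speed; a pose out of reach is approached as far as the arm can. A call with a gripper value outside its range is refused whole. The fingers move at their own pace and stop on an object; FORCE is the grip in N (left out, the last holds). Time passes only in rows, so rows that do not move let the fingers close. It gives the time, the measured TCP pose, the force and the opening at its end, in the units of the state.
- ctrl.get_obs(): the state, without advancing time (a new reading comes with each control period).
- get_image(name): name is "side" or "top"; returns the picture (400x640x3 uint8, red, green, blue); there is no depth.
- calibration(name): a dict with "mtx" (3x3 intrinsics, pixels), "R" (3x3) and "t" (3): a world point X has camera coordinates R X + t. Camera axes: x right, y down, z forward; pixel columns grow to the right and rows downward; lengths in m; the calibration is good to about 2 mm. A picture is of the moment at which its call begins. calibration takes no time and is no camera call.
- finish_job(): hands the job in, once; it reports no verdict.
Trained networks look in the newest picture that a camera, given by its name, has taken for a name from the list of things; names that differ only in an ending like _2 or _b are one class to them, and where a whole thing is asked for, a point or a joint stands for the part that bears it (a point fixed in the world has none). Each returns a list of dicts, best first, with "conf" (0 to 1); they miss things now and then, are a little off and sometimes report something else, mostly with a low value. They report only what shows in the picture. A call takes as long as a camera call.
- models.search_frame(camera, name): "extent" ([left, top, right, bottom] in pixels, round what is visible of it).
The state is a dict: "t": time; "q": joint angles; "dq": joint speeds; "effort": joint torques, N m; "tool_pos": TCP position; "tool_rot": TCP orientation; "contact_force": force on the tool from outside, world axes, zero at the start; "wrist_torque": the same for the moment, N m; "opening": finger opening in m.
Only numpy, scipy, OpenCV 4.12 (cv2) and the standard library are available. Lean on these libraries where they do the work, as an engineer would, in place of code of your own. Each camera call takes 0.05 s, during which the arm holds its last target. There are 200 camera calls.

## Working session

There is one attempt and no reset: what is moved stays moved. The work goes in short steps, Python scripts to look and compute and a shell command to move; the robot and the scene stay as the last step left them, time stands still between calls to the robot, and variables do not carry over. Pictures are saved under pics/ and viewed, about 8 in all and at most 12, crops included, and the job is handed in when it is done.

```bash
ls; mkdir -p pics; python3 - <<'E'
from station import ctrl,get_image,calibration,models
import cv2,numpy as np
o=ctrl.get_obs();print(o,ctrl.tcp_to_grasp)
for n in("side","top"):
    im=get_image(n);cv2.imwrite(f"pics/a_{n}.png",im[:,:,::-1])
    c=calibration(n);print(n,c['mtx'],'C=',-c['R'].T@c['t'],c['R'])
    for k in("box","dial_left","dial_mid","dial_right","lever","lid_handle","lid","jar_yellow","squeeze_bottle","tin","mug","brush"):
        r=models.search_frame(n,k);print(k,[(np.round(d['extent']).astype(int).tolist(),round(d['conf'],2)) for d in r[:3]])
E
```

```text
pics
{'t': 0.0, 'q': array([ 1.09002511e+00,  5.33661290e-02,  1.61427328e+00, -2.37061242e-05,
        1.47594174e+00, -1.19016327e-01]), 'dq': array([0.00098972, 0.00043248, 0.00018641, 0.00058026, 0.00011704,
       0.00018417]), 'effort': array([-1.01373367e-03, -3.93705046e+01, -3.70165014e+01, -2.11452170e-04,
        7.35145120e-03,  1.18494646e-05]), 'tool_pos': array([0.22093402, 0.58400771, 0.23006962]), 'tool_rot': array([-5.65044426e-01, -3.08978498e+00,  2.99451379e-03]), 'contact_force': array([ 0.47603602, -0.18696071,  0.04840849]), 'wrist_torque': array([0.03721136, 0.0083166 , 0.00683755]), 'opening': 0.0850528075881964} 0.0187
side [[457.91921404   0.         321.06856399]
 [  0.         457.91921404 200.71258092]
 [  0.           0.           1.        ]] C= [ 0.21688887 -0.76264628  0.9931241 ] [[ 0.92317339 -0.38405258  0.01595344]
 [-0.26785261 -0.67251438 -0.68991259]
 [ 0.27569163  0.63263577 -0.72371687]]
box [([271, 149, 402, 316], 0.6), ([296, 256, 318, 274], 0.37)]
dial_left [([282, 203, 298, 222], 0.69)]
dial_mid [([292, 229, 309, 250], 0.62), ([273, 149
[... 747 characters left out ...]
52581]
 [-0.99936371 -0.01913425 -0.0301007 ]
 [ 0.0302951  -0.00995247 -0.99949145]]
box [([298, 143, 428, 254], 0.89)]
dial_left [([316, 226, 332, 244], 0.65)]
dial_mid [([344, 229, 364, 246], 0.54)]
dial_right [([378, 231, 394, 250], 0.77), ([362, 209, 367, 220], 0.38)]
lever [([361, 209, 369, 221], 0.54), ([316, 224, 333, 243], 0.21)]
lid_handle [([307, 143, 430, 179], 0.85), ([298, 143, 433, 254], 0.38), ([316, 224, 331, 240], 0.34)]
lid [([305, 145, 432, 180], 0.78)]
jar_yellow [([275, 197, 290, 212], 0.54)]
squeeze_bottle [([362, 211, 372, 221], 0.74), ([153, 132, 193, 164], 0.59)]
tin [([465, 194, 501, 220], 0.7)]
mug [([145, 226, 187, 261], 0.7)]
brush [([415, 183, 432, 249], 0.56)]
```

```bash
python3 - <<'E'
import cv2
a=cv2.imread("pics/a_top.png")[135:265,270:440]
cv2.imwrite("pics/b1.png",cv2.resize(a,None,fx=4.5,fy=4.5,interpolation=cv2.INTER_CUBIC))
a=cv2.imread("pics/a_side.png")[140:325,265:425]
cv2.imwrite("pics/b2.png",cv2.resize(a,None,fx=3.2,fy=3.2,interpolation=cv2.INTER_CUBIC))
E
```

```text
(no output)
```

View pics/b1.png

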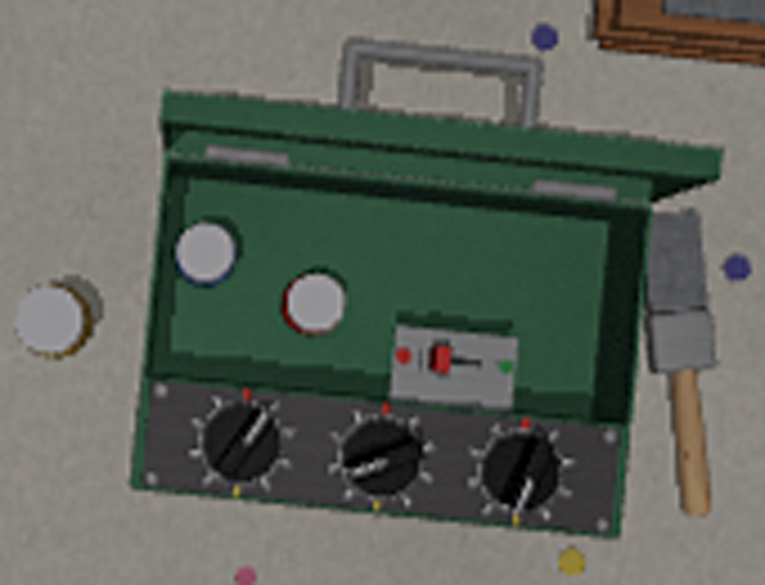

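View pics/b2.png

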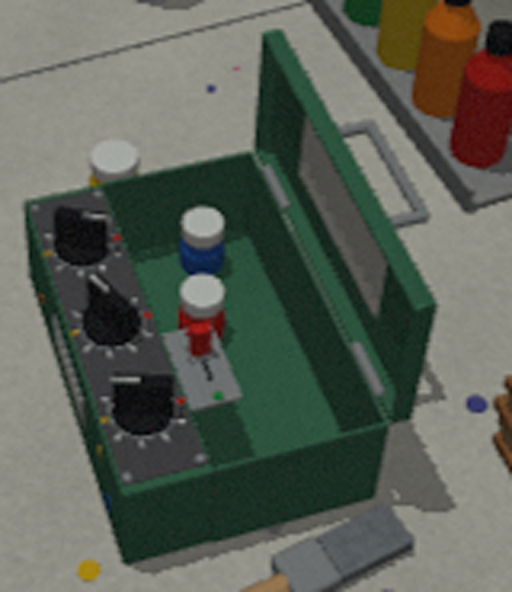

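```bash
cat > h.py <<'E'
import numpy as np
from station import calibration
from scipy.optimize import least_squares
from scipy.spatial.transform import Rotation as Ro
def proj(n,X):
    c=calibration(n);p=c['mtx']@(c['R']@np.asarray(X)+c['t']);return p[:2]/p[2]
def ray(n,uv,z):
    c=calibration(n);C=-c['R'].T@c['t'];d=c['R'].T@np.linalg.inv(c['mtx'])@np.r_[uv,1]
    return C+d*(z-C[2])/d[2]
def b2w(P,p):
    x,y,a=P;p=np.asarray(p,float)/1000
    return np.array([x+np.cos(a)*p[0]-np.sin(a)*p[1],y+np.sin(a)*p[0]+np.cos(a)*p[1],p[2]])
def w2b(P,X):
    x,y,a=P;d=np.array(X[:2])-[x,y]
    return 1000*np.array([np.cos(a)*d[0]+np.sin(a)*d[1],-np.sin(a)*d[0]+np.cos(a)*d[1],X[2]])
T=lambda u,v:np.array([270+u/4.5,135+v/4.5]);S=lambda u,v:np.array([265+u/3.2,140+v/3.2])
E
python3 - <<'E'
from h import *
F=[("top",(-102.5,150,100),T(133,488)),("top",(-102.5,-150,100),T(618,536)),
("top",(-70,85,100),T(241.5,443)),("top",(-70,0,100),T(380.5,458)),("top",(-70,-85,100),T(520,472.5)),
("side",(-102.5,150,100),S(25,203)),("side",(-102.5,-150,100),S(123,490)),("side",(102.5,-150,100),S(387,430)),("side",(-7,0,0),None)]
F=F[:-1]
f=lambda P:np.concatenate([proj(n,b2w(P,p))-uv for n,p,uv in F])
s=least_squares(f,[.45,-.05,0],loss='soft_l1');P=s.x
print(P,np.degrees(P[2]));print(np.round(f(P).reshape(-1,2),1))
np.save("P.npy",P)
print("lever top",w2b(P,ray("top",T(440,352),.110)))
for k,y,uv in(("L",85,T(264,409)),("M",0,T(344,472)),("R",-85,T(518,514))):
  for z in(.138,.12):
    b=w2b(P,ray("top",uv,z))-[-70,y,0];print(k,z,np.round(b),'cw deg',np.degrees(np.arctan2(-b[1],b[0]))%360)
for u in((348,42),(540,62)):print("handle",w2b(P,ray("top",T(*u),.209)))
o=Ro.from_rotvec([-5.65044426e-01,-3.08978498e+00,0.003]).as_matrix();print(o)
for y in(85,0,-85):print(b2w(P,(-70,y,128)))
E
```

```text
[ 0.52265652 -0.09732409 -0.09027561] -5.17241154748295
[[-0.8 -0.7]
 [ 0.7  0.6]
 [ 0.1  0.1]
 [ 0.1  0.1]
 [ 0.   0.3]
 [-0.3 -1.3]
 [-0.3  1.8]
 [ 1.2 -1.4]]
lever top [ -2.07704734 -27.36008312 110.        ]
L 0.138 [ 23.  -9. 138.] cw deg 22.290580140009567
L 0.12 [ 23. -10. 120.] cw deg 24.322938813922686
M 0.138 [ -8.  25. 138.] cw deg 251.3530870977033
M 0.12 [ -9.  23. 120.] cw deg 247.96249068034768
R 0.138 [-22.   6. 138.] cw deg 196.16907086818023
R 0.12 [-23.   3. 120.] cw deg 186.7983827590969
handle [158.84736542  54.59196498 209.        ]
handle [159.56641279 -51.05191951 209.        ]
[[-9.35277889e-01  3.53913069e-01 -8.99301455e-04]
 [ 3.53914149e-01  9.35276225e-01 -1.77742102e-03]
 [ 2.12042741e-04 -1.98065809e-03 -9.99998016e-01]]
[ 0.46060458 -0.0063595   0.128     ]
[ 0.45294157 -0.09101337  0.128     ]
[ 0.44527856 -0.17566725  0.128     ]
```

```bash
cat >> h.py <<'E'
def need(box,bar_cw):
    "deltas to TCP at box point (mm), tool x along bar direction cw deg (mod 180)"
    from station import ctrl
    P=np.load("P.npy");o=ctrl.get_obs();M=Ro.from_rotvec(o['tool_rot']).as_matrix()
    h=np.degrees(np.arctan2(M[1,0],M[0,0]));tgt=np.degrees(P[2])-bar_cw
    turn=((h-tgt)+90)%180-90
    d=b2w(P,box)-o['tool_pos']
    M2=M@Ro.from_rotvec([0,0,np.radians(turn)]).as_matrix()
    print("t",round(o['t'],2),"tcp box",np.round(w2b(P,o['tool_pos']),1),"turn",round(turn,2),"shift after turn mm",np.round(1000*M2.T@d,1),"tilt",np.round(np.degrees(np.arccos(-M[2,2])),2),"open",o['opening'],"F",np.round(o['contact_force'],1),"cw of tool x",round((np.degrees(P[2])-h)%180,2))
E
python3 -m creep '[[0.42,0,0,0,0,0,7.5],[0.42,-0.035,-0.0291,0,0,0,0],[0.42,-0.035,-0.0291,0,0,0,0],[0.42,-0.035,-0.0291,0,0,0,0],[0.42,-0.035,-0.0291,0,0,0,0],[0.42,-0.035,-0.0291,0,0,0,0],[0.42,-0.035,-0.0291,0,0,0,0],[0.42,-0.035,-0.0291,0,0,0,0],[0.42,-0.035,-0.0291,0,0,0,0],[0.42,-0.035,-0.0291,0,0,0,0],[0.42,-0.035,-0.0291,0,0,0,0],[0.42,-0.035,-0.0291,0,0,0,0],[0.42,-0.035,-0.0291,0,0,0,0],[0.42,-0.035,-0.0291,0,0,0,0],[0.42,-0.035,-0.0291,0,0,0,0],[0.42,0,0,0,0,0,0]]'
python3 -c "
from h import *
need((-70,85,112),23)"
```

```text
t: 2.9
tool_pos: [0.4613, -0.0104, 0.2315]
tool_rot: [0.776, 3.043, -0.002]
contact_force: [-0.7, -0.1, 0.7]
opening: 0.036
t 2.9 tcp box [-68.9  81.  231.5] turn -0.44 shift after turn mm [  2.7   3.4 119.5] tilt 0.09 open 0.0360012178328062 F [-0.7 -0.1  0.7] cw of tool x 23.44
```

```bash
python3 -m creep '[[0.42,0.0027,0.0034,0.02,0,0,-0.4],[0.42,0,0,0.025,0,0,0],[0.42,0,0,0.02,0,0,0],[0.42,0,0,0,0,0,0]]'
python3 - <<'E'
from h import *
from station import get_image
import cv2
need((-70,85,112),23)
a=get_image("side")[130:290,240:350];b=get_image("top")[190:270,285:405]
a=cv2.resize(a,None,fx=3.75,fy=3.75,interpolation=3);b=cv2.resize(b,(387,258),interpolation=3)
c=np.zeros((600,800,3),np.uint8);c[:600,:412]=a;c[:258,413:800]=b
cv2.imwrite("pics/c.png",c[:,:,::-1])
E
```

```text
t: 3.3
tool_pos: [0.4571, -0.001, 0.163]
tool_rot: [-0.753, -3.043, 0.0]
contact_force: [-1.1, 0.1, 0.0]
opening: 0.0358
t 3.3 tcp box [-74.   90.1 163. ] turn 0.38 shift after turn mm [-6.  -3.  50.9] tilt 0.37 open 0.03583336797199405 F [-1.1  0.1  0. ] cw of tool x 22.62
```

View pics/c.png

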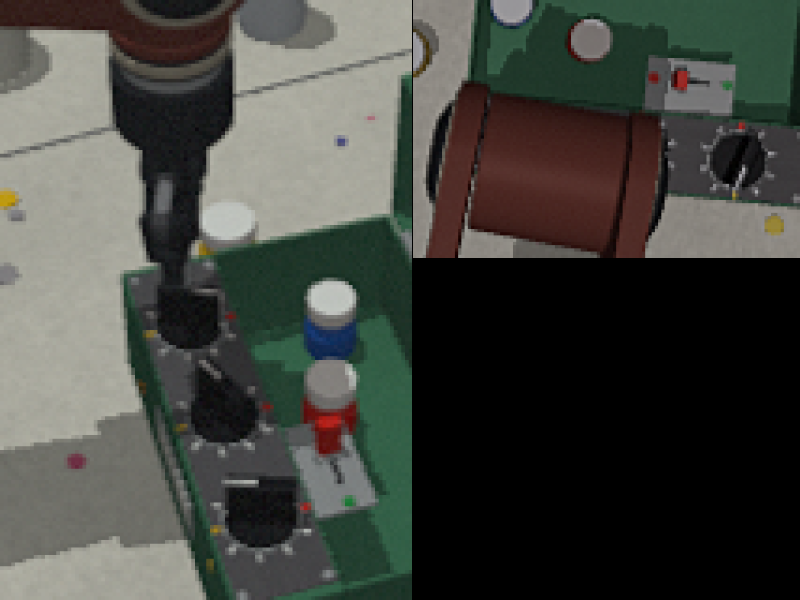

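```bash
python3 -m creep '[[0.42,0,0,0,0,0,0],[0.42,0,0,0,0,0,0]]' >/dev/null
python3 -c "
from h import *
need((-70,85,112),23)"
```

```text
t 3.6 tcp box [-70.7  89.4 168. ] turn 0.36 shift after turn mm [-2.2 -3.9 56. ] tilt 0.16 open 0.03593442775088558 F [-0.5 -0.2 -0.1] cw of tool x 22.64
```

```bash
python3 -m creep '[[0.42,-0.0022,-0.0039,0,0,0,0.4],[0.42,0,0,0.01,0,0,0],[0.42,0,0,0.01,0,0,0],[0.42,0,0,0,0,0,0],[0.42,0,0,0,0,0,0],[0.42,0,0,0,0,0,0]]' >/dev/null
python3 -c "
from h import *
need((-70,85,112),23)"
```

```text
t 4.2 tcp box [-71.   84.9 146.3] turn -0.06 shift after turn mm [-0.8  0.5 34.3] tilt 0.0 open 0.035765801012680676 F [-0.1  0.3  0.2] cw of tool x 23.06
```

```bash
python3 -m creep '[[0.42,-0.0005,0.0005,0.01,0,0,0],[0.42,0,0,0.01,0,0,0],[0.42,0,0,0.01,0,0,0],[0.42,0,0,0.004,0,0,0],[0.42,0,0,0,0,0,0],[0.42,0,0,0,0,0,0]]'
python3 -c "
from h import *
need((-70,85,112),23)"
python3 -m creep '[[0.1,0,0,0,0,0,0],[0.1,0,0,0,0,0,0],[0.1,0,0,0,0,0,0],[0.1,0,0,0,0,0,0],[0.1,0,0,0,0,0,0]]' 30
python3 -c "
from h import *
need((-70,85,112),72)"
```

```text
t: 4.8
tool_pos: [0.4603, -0.0062, 0.1123]
tool_rot: [-0.766, -3.047, -0.0]
contact_force: [0.0, -0.8, -0.4]
opening: 0.0358
t 4.8 tcp box [-70.3  85.1 112.3] turn -0.06 shift after turn mm [-0.4 -0.   0.3] tilt 0.01 open 0.03576154180393582 F [ 0.  -0.8 -0.4] cw of tool x 23.06
t: 5.3
tool_pos: [0.4607, -0.005, 0.113]
tool_rot: [0.766, 3.046, 0.005]
contact_force: [-0.3, 5.1, 1.2]
opening: 0.0113
t 5.3 tcp box [-70.   86.3 113. ] turn 48.94 shift after turn mm [-1.3 -0.4  1. ] tilt 0.17 open 0.01127200066379669 F [-0.3  5.1  1.2] cw of tool x 23.06
```

```bash
python3 -m creep '[[0.1,0,0,0,0,0,7],[0.1,0,0,0,0,0,7],[0.1,0,0,0,0,0,7],[0.1,0,0,0,0,0,7],[0.1,0,0,0,0,0,7],[0.1,0,0,0,0,0,7],[0.1,0,0,0,0,0,7],[0.1,0,0,0,0,0,0],[0.1,0,0,0,0,0,0],[0.1,0,0,0,0,0,0]]'
python3 -c "
from h import *
need((-70,85,112),72)
from station import ctrl;print(ctrl.get_obs()['wrist_torque'])"
```

```text
t: 6.3
tool_pos: [0.4609, -0.0049, 0.113]
tool_rot: [-1.96, -2.454, -0.005]
contact_force: [-0.1, 5.5, 1.4]
opening: 0.0115
t 6.3 tcp box [-69.9  86.5 113. ] turn -0.06 shift after turn mm [-1.4 -0.6  1. ] tilt 0.2 open 0.011548313040222595 F [-0.1  5.5  1.4] cw of tool x 72.06
[ 0.77373721 -0.09434056 -0.04945671]
```

```bash
python3 -m creep '[[0.42,0,0,0,0,0,0],[0.42,0,0,0,0,0,0],[0.42,0,0,0,0,0,0],[0.42,0,0,-0.02,0,0,0],[0.42,0,0,-0.025,0,0,0],[0.42,0,0,-0.01,0,0,0],[0.42,0,0,0,0,0,0],[0.42,0,0,0,0,0,0]]'
python3 -c "
from h import *
need((-70,1,112),72)"
```

```text
t: 7.1
tool_pos: [0.4599, -0.0062, 0.1666]
tool_rot: [-1.96, -2.454, 0.001]
contact_force: [0.0, 1.2, -1.2]
opening: 0.0358
t 7.1 tcp box [-70.7  85.1 166.6] turn -0.06 shift after turn mm [-80.2 -25.3  54.6] tilt 0.04 open 0.03576318479297051 F [ 0.   1.2 -1.2] cw of tool x 72.06
```

```bash
python3 -m creep '[[0.42,-0.02,-0.0063,0,0,0,0],[0.42,-0.04,-0.0126,0,0,0,0],[0.42,-0.0202,-0.0064,0,0,0,0],[0.42,0,0,0.015,0,0,0],[0.42,0,0,0,0,0,0],[0.42,0,0,0,0,0,0],[0.42,0,0,0,0,0,0]]'
python3 - <<'E'
from h import *
from station import get_image
import cv2
need((-70,1,112),72)
a=get_image("side")[160:285,255:345]
cv2.imwrite("pics/d.png",cv2.resize(a,None,fx=4.7,fy=4.7,interpolation=3)[:,:,::-1])
E
```

```text
t: 7.8
tool_pos: [0.4532, -0.089, 0.1518]
tool_rot: [-1.958, -2.455, 0.0]
contact_force: [0.1, -0.1, 1.1]
opening: 0.036
t 7.8 tcp box [-70.    2.  151.8] turn 0.02 shift after turn mm [-1.  -0.3 39.8] tilt 0.05 open 0.03596391922328667 F [ 0.1 -0.1  1.1] cw of tool x 71.98
```

View pics/d.png

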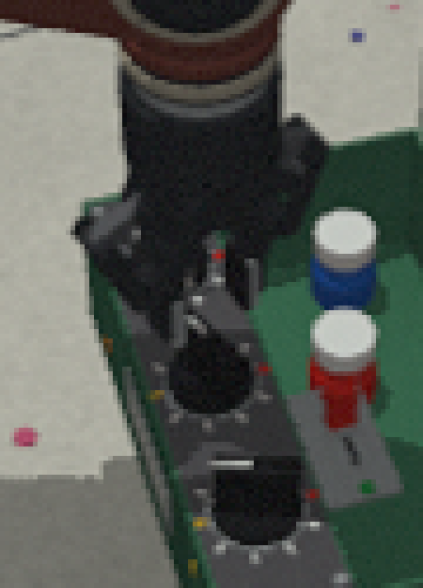

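```bash
python3 -m creep '[[0.42,-0.001,0,0.01,0,0,0],[0.42,0,0,0.01,0,0,0],[0.42,0,0,0.01,0,0,0],[0.42,0,0,0.01,0,0,0],[0.42,0,0,0,0,0,0],[0.1,0,0,0,0,0,0],[0.1,0,0,0,0,0,0],[0.1,0,0,0,0,0,0],[0.1,0,0,0,0,0,0],[0.1,0,0,0,0,0,0]]' 30
python3 - <<'E'
from h import *
from station import ctrl
need((-70,0,112),72)
print(ctrl.get_obs()['wrist_torque'])
P=np.load("P.npy")
for k,y,uv in(("L",85,S(105,216)),("M",0,S(93,279)),("R",-85,S(112,380))):
  for z in(.138,):
    b=w2b(P,ray("side",uv,z))-[-70,y,0];print(k,z,np.round(b),'cw deg',np.degrees(np.arctan2(-b[1],b[0]))%360)
E
```

```text
t: 8.85
tool_pos: [0.4542, -0.0911, 0.1127]
tool_rot: [1.96, 2.453, 0.001]
contact_force: [3.9, 0.4, -3.6]
opening: 0.0115
t 8.85 tcp box [-68.8   0.  112.7] turn -0.06 shift after turn mm [ 0.4 -1.2  0.7] tilt 0.11 open 0.011451453514374162 F [ 3.9  0.4 -3.6] cw of tool x 72.06
[-0.05211141 -0.68658349  0.00691157]
L 0.138 [ 19.  -7. 138.] cw deg 21.221961102066643
M 0.138 [ -7.  17. 138.] cw deg 246.44536320491295
R 0.138 [-19.   6. 138.] cw deg 198.6714920480751
```

```bash
python3 - <<'E'
from h import *
P=np.load("P.npy");P[:2]=b2w(P,(1,1,0))[:2];np.save("P.npy",P);print(P)
E
python3 -m creep '[[0.42,0,0,0,0,0,0],[0.42,0,0,0,0,0,0],[0.42,0,0,0,0,0,0],[0.42,0,0,-0.02,0,0,0],[0.42,0,0,-0.025,0,0,0],[0.42,0,0,-0.01,0,0,-8],[0.42,0,0,0,0,0,-8],[0.42,0,0,0,0,0,-8],[0.42,0,0,0,0,0,-8],[0.42,0,0,0,0,0,-8],[0.42,0,0,0,0,0,-8],[0.42,0,0,0,0,0,-8],[0.42,0,0,0,0,0,0],[0.42,0,0,0,0,0,0]]'
python3 -c "
from h import *
need((-70,-85,112),16)"
```

```text
[ 0.5237426  -0.09641831 -0.09027561]
t: 10.25
tool_pos: [0.4534, -0.091, 0.1674]
tool_rot: [-0.583, -3.087, 0.0]
contact_force: [-0.1, 0.1, 0.1]
opening: 0.0357
t 10.25 tcp box [-70.5  -0.9 167.4] turn -0.22 shift after turn mm [-23.7 -80.7  55.4] tilt 0.01 open 0.035693204130429416 F [-0.1  0.1  0.1] cw of tool x 16.22
```

```bash
python3 -m creep '[[0.42,-0.006,-0.02,0,0,0,0],[0.42,-0.012,-0.0407,0,0,0,0],[0.42,-0.0057,-0.02,0,0,0,0],[0.42,0,0,0.01,0,0,0],[0.42,0,0,0.005,0,0,0],[0.42,0,0,0,0,0,0],[0.42,0,0,0,0,0,0]]'
python3 - <<'E'
from h import *
from station import get_image
import cv2
need((-70,-85,112),16)
a=get_image("side")[190:290,260:350];b=get_image("top")[215:255,305:375]
b=cv2.resize(b,None,fx=5.5,fy=5.5,interpolation=3);a=cv2.resize(a,None,fx=4.5,fy=4.5,interpolation=3)
c=np.zeros((450,800,3),np.uint8);c[:,:405]=a;c[:220,410:795]=b
cv2.imwrite("pics/e.png",c[:,:,::-1])
E
```

```text
t: 10.95
tool_pos: [0.4462, -0.1737, 0.1518]
tool_rot: [-0.577, -3.087, -0.001]
contact_force: [0.8, 0.3, -0.7]
opening: 0.0359
t 10.95 tcp box [-70.2 -84.  151.8] turn -0.01 shift after turn mm [-0.5 -0.9 39.8] tilt 0.06 open 0.03591975649290475 F [ 0.8  0.3 -0.7] cw of tool x 16.01
```

View pics/e.png

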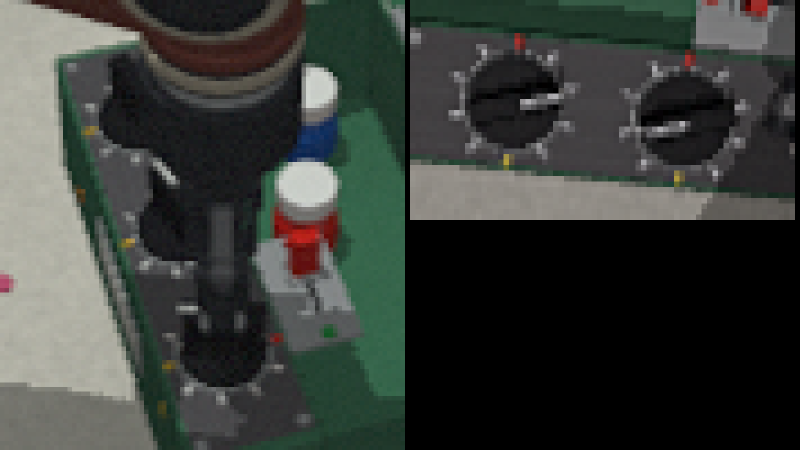

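```bash
python3 -m creep '[[0.42,-0.0005,-0.0009,0.01,0,0,0],[0.42,0,0,0.01,0,0,0],[0.42,0,0,0.01,0,0,0],[0.42,0,0,0.01,0,0,0],[0.42,0,0,0,0,0,0],[0.1,0,0,0,0,0,0],[0.1,0,0,0,0,0,0],[0.1,0,0,0,0,0,0],[0.1,0,0,0,0,0,0],[0.1,0,0,0,0,0,0]]' 30
python3 -c "
from h import *
need((-70,-85,112),144)"
```

```text
t: 12.05
tool_pos: [0.4468, -0.1746, 0.1125]
tool_rot: [0.579, 3.088, 0.004]
contact_force: [0.9, 4.4, -0.8]
opening: 0.0115
t 12.05 tcp box [-69.5 -84.8 112.5] turn -52.06 shift after turn mm [0.5 0.1 0.5] tilt 0.16 open 0.011504201989268303 F [ 0.9  4.4 -0.8] cw of tool x 16.06
```

```bash
python3 -m creep '[[0.1,0,0,0,0,0,-6.5],[0.1,0,0,0,0,0,-6.5],[0.1,0,0,0,0,0,-6.5],[0.1,0,0,0,0,0,-6.5],[0.1,0,0,0,0,0,-6.5],[0.1,0,0,0,0,0,-6.5],[0.1,0,0,0,0,0,-6.5],[0.1,0,0,0,0,0,-6.5],[0.1,0,0,0,0,0,0],[0.1,0,0,0,0,0,0],[0.1,0,0,0,0,0,0]]'
python3 -c "
from h import *
need((-70,-85,112),144)"
python3 -m creep '[[0.42,0,0,0,0,0,0],[0.42,0,0,0,0,0,0],[0.42,0,0,0,0,0,0],[0.42,0,0,-0.02,0,0,0],[0.42,0,0,-0.025,0,0,0],[0.42,0,0,-0.025,0,0,0],[0.42,0,0,0,0,0,0],[0.42,0,0,0,0,0,0]]'
python3 -c "
from h import *
need((-7,5,112),0)"
```

```text
t: 13.15
tool_pos: [0.4469, -0.1745, 0.1125]
tool_rot: [-0.833, 3.027, 0.004]
contact_force: [1.0, 5.7, -0.8]
opening: 0.0114
t 13.15 tcp box [-69.5 -84.7 112.5] turn -0.04 shift after turn mm [0.6 0.1 0.5] tilt 0.17 open 0.011352504270291818 F [ 1.   5.7 -0.8] cw of tool x 144.04
t: 13.95
tool_pos: [0.4469, -0.1762, 0.1828]
tool_rot: [-0.833, 3.028, -0.002]
contact_force: [-0.0, -0.2, -0.5]
opening: 0.0358
t 13.95 tcp box [-69.4 -86.3 182.8] turn 35.93 shift after turn mm [-62.3  91.4  70.8] tilt 0.09 open 0.03584395253389047 F [-0.  -0.2 -0.5] cw of tool x 144.07
```

```bash
python3 -m creep '[[0.42,0,0,0,0,0,7.2],[0.42,0,0,0,0,0,7.2],[0.42,0,0,0,0,0,7.2],[0.42,0,0,0,0,0,7.2],[0.42,0,0,0,0,0,7.2],[0.42,0.01,-0.04,0,0,0,0],[0.42,0.01,-0.04,0,0,0,0],[0.42,0.01,-0.04,0,0,0,0],[0.42,0.01,-0.04,0,0,0,0],[0.42,0,0,0,0,0,0]]'
python3 - <<'E'
from h import *
from station import get_image
import cv2
A=np.mean([get_image("top").astype(float) for _ in range(4)],0);B=np.mean([get_image("side").astype(float) for _ in range(4)],0)
np.save("A.npy",A);np.save("B.npy",B)
b=cv2.resize(A[200:258,295:410].astype(np.uint8),None,fx=6.9,fy=6.9,interpolation=3);a=cv2.resize(B[195:285,275:345].astype(np.uint8),(150,193),interpolation=3)
cv2.imwrite("pics/f.png",b[:,:,::-1]);need((-7,-26,112),0)
E
```

```text
t: 14.95
tool_pos: [0.3899, -0.3344, 0.1805]
tool_rot: [-0.152, -3.135, -0.001]
contact_force: [1.0, 1.0, 0.2]
opening: 0.0359
t 15.35 tcp box [-109.6 -245.   182.1] turn 0.04 shift after turn mm [-102.6  218.9   70.2] tilt 0.01 open 0.03623866442249426 F [-0.3  0.5  0.8] cw of tool x 179.96
```

View pics/f.png

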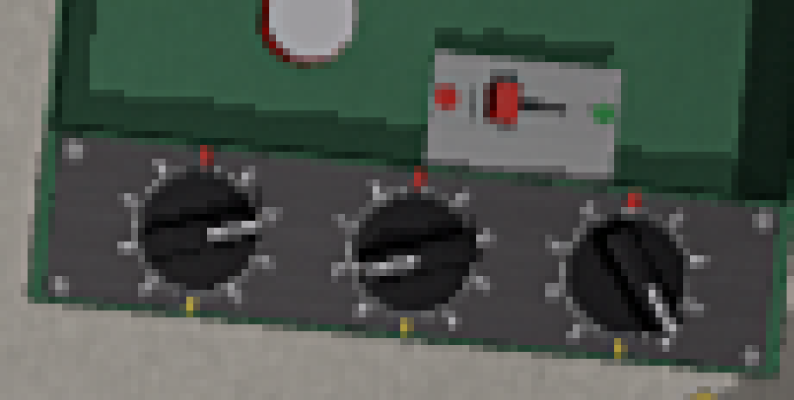

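```bash
python3 - <<'E'
from h import *
P=np.load("P.npy");A=np.load("A.npy");B=np.load("B.npy")
def cen(w,c,r):
    yy,xx=np.mgrid[:400,:640];m=w*((xx-c[0])**2+(yy-c[1])**2<r*r);return np.array([(xx*m).sum(),(yy*m).sum()])/m.sum()
red=lambda I:np.clip(I[...,0]-I[...,1:].max(2)-25,0,None);yel=lambda I:np.clip(I[...,:2].min(2)-I[...,2]-25,0,None)
yaws=[]
for n,I in(("top",A),("side",B)):
  pr,py=[],[]
  for y in(85,0,-85):
    for f,dx,l in((red,30,pr),(yel,-30,py)):
      l.append(w2b(P,ray(n,cen(f(I),proj(n,b2w(P,(-70+dx,y,100))),4),.1)))
  print(n,"red",np.round(pr,1).tolist(),"yel",np.round(py,1).tolist())
  for y,t in((85,72),(0,252),(-85,144)):
    c=proj(n,b2w(P,(-70,y,138)));g=np.clip(I.min(2)-80,0,None)
    th=np.radians(t);e=b2w(P,(-70+15*np.cos(th),y-15*np.sin(th),138));q=cen(g,proj(n,e),5)
    b=w2b(P,ray(n,q,.138))-[-70,y,0];a=np.degrees(np.arctan2(-b[1],b[0]))%360
    print(n,t,np.round(b[:2],1),round(a,1))
for n,I,uv in(("top",A,(295+507/6.9,200+100/6.9)),):
  q=cen(red(I),uv,6);print("lever px",q,w2b(P,ray(n,q,.106)))
q=cen(red(B),proj("side",b2w(P,(-7,-28,105))),6);print(q,w2b(P,ray("side",q,.1)))
E
```

```text
top red [[-40.0, 86.0, 100.0], [-39.7, 0.8, 100.0], [-39.1, -84.8, 100.0]] yel [[-99.5, 85.7, 100.0], [-98.8, 0.5, 100.0], [-98.0, -84.6, 100.0]]
top 72 [  4.9 -13.5] 70.1
top 252 [-3.3 13.8] 256.6
top 144 [-11.1  -8.9] 141.5
side red [[-40.2, 85.0, 100.0], [-34.7, 4.4, 100.0], [-40.4, -82.2, 100.0]] yel [[nan, nan, nan], [nan, nan, nan], [nan, nan, nan]]
side 72 [ 0.5 -1.5] 71.2
side 252 [-8.9  6.4] 215.7
side 144 [nan nan] nan
lever px [367.8429802 214.4296509] [ -6.24222372 -29.45216972 106.        ]
[327.31466965 243.268757  ] [ -5.83228977 -26.28942557 100.        ]<stdin>:4: RuntimeWarning: invalid value encountered in divide
```

```bash
python3 -m creep '[[0.33,-0.0171,0.0361,0,0,0,0],[0.33,-0.0171,0.0361,0,0,0,0],[0.33,-0.0171,0.0361,0,0,0,0],[0.33,-0.0171,0.0361,0,0,0,0],[0.33,-0.0171,0.0361,0,0,0,0],[0.33,-0.0171,0.0361,0,0,0,0],[0.33,0,0,0.02,0,0,0],[0.33,0,0,0.02,0,0,0],[0.33,0,0,0.015,0,0,0],[0.33,0,0,0,0,0,0],[0.33,0,0,0,0,0,0],[0.33,0,0,0,0,0,0]]'
python3 - <<'E'
from h import *
from station import get_image
import cv2
need((-7,-28.5,92),0)
a=get_image("side")[195:275,290:360]
cv2.imwrite("pics/g.png",cv2.resize(a,None,fx=7,fy=7,interpolation=3)[:,:,::-1])
E
```

```text
t: 16.55
tool_pos: [0.5148, -0.1256, 0.1286]
tool_rot: [0.144, 3.136, -0.001]
contact_force: [0.4, 0.6, 0.2]
opening: 0.0284
t 16.55 tcp box [ -6.3 -29.9 128.6] turn -0.08 shift after turn mm [ 0.8  1.4 36.6] tilt 0.12 open 0.028368799895828765 F [0.4 0.6 0.2] cw of tool x 0.08
```

View pics/g.png

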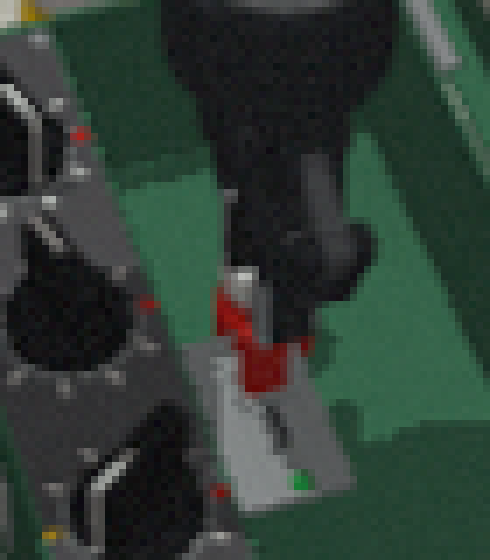

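```bash
python3 -m creep '[[0.33,0.0005,0.0012,0.008,0,0,0],[0.33,0,0,0.008,0,0,0],[0.33,0,0,0.004,0,0,0],[0.33,0,0,0,0,0,0]]'
python3 -m creep '[[0.33,0,0,0.005,0,0,0],[0.33,0,0,0.006,0,0,0],[0.33,0,0,0.005,0,0,0],[0.33,0,0,0,0,0,0],[0.33,0,0,0,0,0,0]]'
python3 -c "
from h import *
need((-7,-28.5,92),0)"
```

```text
t: 17.0
tool_pos: [0.5128, -0.1236, 0.1059]
tool_rot: [-0.143, -3.136, -0.001]
contact_force: [-0.2, 0.2, 0.1]
opening: 0.0282
t: 17.5
tool_pos: [0.5135, -0.1238, 0.0911]
tool_rot: [-0.143, -3.138, -0.0]
contact_force: [0.1, -0.1, 0.1]
opening: 0.0279
t 17.5 tcp box [ -7.7 -28.2  91.1] turn -0.06 shift after turn mm [-0.7 -0.3 -0.9] tilt 0.03 open 0.027911701145997315 F [ 0.1 -0.1  0.1] cw of tool x 0.06
```

Clean descent. Close and shift right.

```bash
python3 -m creep '[[0.05,0,0,0,0,0,0],[0.05,0,0,0,0,0,0],[0.05,0,0,0,0,0,0],[0.05,0,0,0,0,0,0]]' 30
python3 -c "
from h import *
need((-7,-52.5,92),0)"
python3 -m creep '[[0.05,0,-0.003,0,0,0,0],[0.05,0,-0.003,0,0,0,0],[0.05,0,-0.003,0,0,0,0],[0.05,0,-0.003,0,0,0,0],[0.05,0,-0.003,0,0,0,0],[0.05,0,-0.003,0,0,0,0],[0.05,0,-0.003,0,0,0,0],[0.05,0,-0.002,0,0,0,0],[0.05,0,0,0,0,0,0],[0.05,0,0,0,0,0,0]]'
python3 -c "
from h import *
need((-7,-52.5,92),0)"
```

```text
t: 17.9
tool_pos: [0.5138, -0.1247, 0.0917]
tool_rot: [0.143, 3.138, -0.003]
contact_force: [-0.7, -5.1, 0.2]
opening: 0.0092
t 17.9 tcp box [ -7.3 -29.   91.7] turn -0.06 shift after turn mm [ -0.3 -23.5  -0.2] tilt 0.1 open 0.00917405574513981 F [-0.7 -5.1  0.2] cw of tool x 0.06
t: 18.9
tool_pos: [0.5119, -0.1475, 0.0917]
tool_rot: [0.143, 3.137, -0.002]
contact_force: [-1.1, 0.5, 5.7]
opening: 0.0092
t 18.9 tcp box [ -7.2 -51.9  91.7] turn -0.06 shift after turn mm [-0.2 -0.6 -0.3] tilt 0.08 open 0.009239039639271411 F [-1.1  0.5  5.7] cw of tool x 0.06
```

```bash
python3 -m creep '[[0.05,0,-0.001,0,0,0,0],[0.05,0,-0.001,0,0,0,0],[0.05,0,-0.001,0,0,0,0],[0.05,0,0,0,0,0,0],[0.05,0,0,0,0,0,0]]'
python3 -c "
from h import *
need((-7,-53,92),0)"
```

```text
t: 19.4
tool_pos: [0.5118, -0.1488, 0.0917]
tool_rot: [0.143, 3.137, 0.004]
contact_force: [0.3, 4.2, 6.6]
opening: 0.0091
t 19.4 tcp box [ -7.2 -53.3  91.7] turn -0.06 shift after turn mm [-0.2  0.3 -0.3] tilt 0.15 open 0.009109257421155516 F [0.3 4.2 6.6] cw of tool x 0.06
```

```bash
python3 -m creep '[[0.05,0,-0.001,0,0,0,0],[0.05,0,-0.001,0,0,0,0],[0.05,0,0,0,0,0,0],[0.05,0,0,0,0,0,0]]'
python3 -c "
from h import *
need((-7,-53,92),0)"
```

```text
t: 19.8
tool_pos: [0.5117, -0.1489, 0.0917]
tool_rot: [0.143, 3.137, 0.01]
contact_force: [1.3, 10.9, 7.9]
opening: 0.0093
t 19.8 tcp box [ -7.2 -53.4  91.7] turn -0.06 shift after turn mm [-0.2  0.4 -0.3] tilt 0.37 open 0.009317744653272475 F [ 1.3 10.9  7.9] cw of tool x 0.06
```

```bash
python3 -m creep '[[0.33,0,0,0,0,0,0],[0.33,0,0,0,0,0,0],[0.33,0,0,0,0,0,0],[0.33,0,0,-0.03,0,0,0],[0.33,0,0,-0.045,0,0,0],[0.33,0,0,-0.045,0,0,0],[0.33,0,0,-0.045,0,0,0],[0.33,0,0,-0.045,0,0,0],[0.33,0,0,0,0,0,0],[0.33,0,0,0,0,0,0]]'
python3 - <<'E'
from h import *
P=np.load("P.npy")
H=lambda th,y:b2w(P,(100-105*np.cos(th)+56*np.sin(th),y,100+105*np.sin(th)+56*np.cos(th)))
O=[("top",T(348,43),50),("top",T(540,62),-50),("side",S(372,125),50),("side",S(426,214),-50)]
f=lambda v:np.concatenate([proj(n,H(v[0],y+v[1]))-q for n,q,y in O])
s=least_squares(f,[1.5,0]);print(s.x,np.round(s.fun,1),w2b(P,H(s.x[0],0)))
need((w2b(P,H(s.x[0],0))),90)
E
```

```text
t: 20.8
tool_pos: [0.5115, -0.1524, 0.3026]
tool_rot: [0.144, 3.136, -0.002]
contact_force: [-1.3, 1.4, -0.4]
opening: 0.0281
[1.5969901  0.78182998] [ 1.  -0.  -1.6  0.2  0.2  0.3 -0.3  0.6] [1.58730822e+02 8.67361738e-15 2.03497297e+02]
t 20.8 tcp box [ -7.1 -56.8 302.6] turn 89.91 shift after turn mm [ 57.  165.6  99.5] tilt 0.16 open 0.02809331262368186 F [-1.3  1.4 -0.4] cw of tool x 0.09
```

```bash
python3 -m creep '[[0.31,0,0,0,0,0,8],[0.31,0,0,0,0,0,8],[0.31,0,0,0,0,0,8],[0.31,0,0,0,0,0,8],[0.31,0,0,0,0,0,8],[0.31,0,0,0,0,0,8],[0.31,0,0,0,0,0,8],[0.31,0,0,0,0,0,8],[0.31,0,0,0,0,0,8],[0.31,0,0,0,0,0,8],[0.31,0,0,0,0,0,8],[0.31,0,0,0,0,0,1.9],[0.31,0.0145,0.041,0,0,0,0],[0.31,0.0145,0.041,0,0,0,0],[0.31,0.0145,0.041,0,0,0,0],[0.31,0.0135,0.0426,0,0,0,0],[0.31,0,0,0.025,0,0,0],[0.31,0,0,0.025,0,0,0],[0.31,0,0,0,0,0,0],[0.31,0,0,0,0,0,0]]'
python3 - <<'E'
from h import *
from station import get_image
import cv2
need((158.7,0,189),90)
a=get_image("side")[120:290,290:420];b=get_image("top")[130:230,290:440]
c=np.zeros((595,800,3),np.uint8);c[:,:455]=cv2.resize(a,(455,595),interpolation=3);c[:230,455:800]=cv2.resize(b,(345,230),interpolation=3)
cv2.imwrite("pics/i.png",c[:,:,::-1])
E
```

```text
t: 22.8
tool_pos: [0.68, -0.1098, 0.2488]
tool_rot: [-2.316, -2.117, 0.004]
contact_force: [-0.3, -0.2, 0.2]
opening: 0.0262
t 22.8 tcp box [156.8   0.8 248.8] turn 0.03 shift after turn mm [-0.8  2.1 59.8] tilt 0.26 open 0.026197044319837288 F [-0.3 -0.2  0.2] cw of tool x 89.97
```

View pics/i.png

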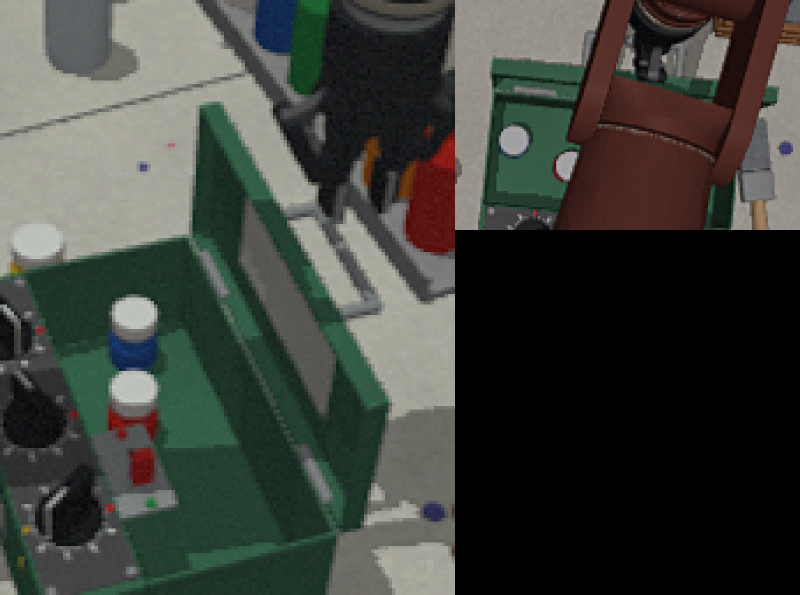

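```bash
python3 - <<'E'
import cv2,numpy as np
a=cv2.imread("pics/a_top.png")[:200,230:530];b=cv2.imread("pics/a_side.png")[0:230,300:560]
c=np.zeros((580,800,3),np.uint8);c[:267,:400]=cv2.resize(a,(400,267));c[:354,400:]=cv2.resize(b,(400,354));cv2.imwrite("pics/j.png",c[:360])
from h import *
P=np.load("P.npy");print(proj("top",b2w(P,(158,0,200))),proj("side",b2w(P,(158,0,200))),proj("side",b2w(P,(215,0,0))))
E
```

```text
[368.44485541 147.33294558] [389.07060332 194.2935366 ] [399.10106004 240.54533676]
```

View pics/j.png

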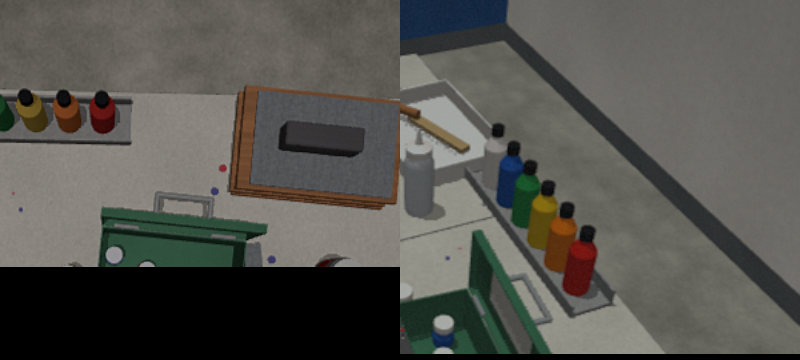

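```bash
python3 -m creep '[[0.31,-0.0008,0.002,0.01,0,0,0],[0.31,0,0,0.015,0,0,0],[0.31,0,0,0.01,0,0,0],[0.31,0,0,0,0,0,0]]'
python3 -m creep '[[0.31,0,0,0.009,0,0,0],[0.31,0,0,0.009,0,0,0],[0.31,0,0,0.007,0,0,0],[0.31,0,0,0,0,0,0],[0.31,0,0,0,0,0,0]]'
python3 -c "
from h import *
need((158.7,0,189),90)"
```

```text
t: 23.3
tool_pos: [0.6815, -0.1105, 0.2128]
tool_rot: [-2.315, -2.117, 0.004]
contact_force: [-0.0, -0.3, -0.5]
opening: 0.0263
t: 23.8
tool_pos: [0.683, -0.1108, 0.191]
tool_rot: [-2.318, -2.12, 0.0]
contact_force: [0.7, 0.3, 0.2]
opening: 0.0264
t 23.8 tcp box [159.9   0.  191. ] turn 0.04 shift after turn mm [-0.  -1.2  2. ] tilt 0.02 open 0.02643729775904036 F [0.7 0.3 0.2] cw of tool x 89.96
```

```bash
python3 -m creep '[[0.31,0,-0.001,0.002,0,0,0],[0.05,0,0,0,0,0,0],[0.05,0,0,0,0,0,0],[0.05,0,0,0,0,0,0],[0.05,0,0,0,0,0,0],[0.05,0,0,0,0,0,0]]' 30
python3 - <<'E'
from h import *
need((158.7,0,189),90)
from station import ctrl
o=ctrl.get_obs();P=np.load("P.npy");b=w2b(P,o['tool_pos'])
th0=1.597;R=np.hypot(105,56);ph=np.arctan2(56,105)
x0=100-R*np.cos(th0+ph);z0=100+R*np.sin(th0+ph)
prev=(x0,z0)
for i,th in enumerate(np.linspace(th0,0,25)[1:]):
    x,z=100-R*np.cos(th+ph),100+R*np.sin(th+ph)
    print(i,round(th,3),"toolrow y,z mm",round(x-prev[0],1),round(-(z-prev[1]),1),"tcp",round(b[0]+x-x0,1),round(b[2]+z-z0,1));prev=(x,z)
E
```

```text
t: 24.4
tool_pos: [0.6812, -0.1106, 0.1889]
tool_rot: [-2.317, -2.119, 0.003]
contact_force: [-5.8, 0.8, 0.2]
opening: 0.0089
t 24.4 tcp box [158.1   0.  188.9] turn 0.04 shift after turn mm [-0.   0.6 -0.1] tilt 0.15 open 0.008873472786345498 F [-5.8  0.8  0.2] cw of tool x 89.96
0 1.53 toolrow y,z mm -7.0 -3.7 tcp 151.1 192.5
1 1.464 toolrow y,z mm -7.2 -3.2 tcp 143.8 195.7
2 1.397 toolrow y,z mm -7.4 -2.7 tcp 136.4 198.4
3 1.331 toolrow y,z mm -7.6 -2.2 tcp 128.8 200.7
4 1.264 toolrow y,z mm -7.7 -1.7 tcp 121.0 202.4
5 1.198 toolrow y,z mm -7.8 -1.2 tcp 113.2 203.5
6 1.131 toolrow y,z mm -7.9 -0.7 tcp 105.3 204.2
7 1.065 toolrow y,z mm -7.9 -0.1 tcp 97.4 204.3
8 0.998 toolrow y,z mm -7.9 0.4 tcp 89.5 204.0
9 0.932 toolrow y,z mm -7.9 0.9 tcp 81.6 203.0
10 0.865 toolrow y,z mm -7.8 1.4 tcp 73.9 201.6
11 0.798 toolrow y,z mm -7.7 2.0 tcp 66.2 199.6
12 0.732 toolrow y,z mm -7.5 2.5 tcp 58.7 197.2
13 0.665 toolrow y,z mm -7.3 3.0 tcp 51.3 194.2
14 0.599 toolrow y,z mm -7.1 3.4 tcp 44.2 190.8
15 0.532 toolrow y,z mm -6.9 3.9 tcp 37.3 186.9
16 0.466 toolrow y,z mm -6.6 4.4 tcp 30.7 182.6
17 0.399 toolrow y,z mm -6.3 4.8 tcp 24.4 177.8
18 0.333 toolrow y,z mm -6.0 5.2 tcp 18.4 172.6
19 0.266 toolrow y,z mm -5.6 5.6 tcp 12.8 167.0
20 0.2 toolrow y,z mm -5.2 5.9 tcp 7.5 161.1
21 0.133 toolrow y,z mm -4.8 6.3 tcp 2.7 154.8
22 0.067 toolrow y,z mm -4.4 6.6 tcp -1.7 148.2
23 0.0 toolrow y,z mm -4.0 6.9 tcp -5.7 141.4
```

```bash
python3 -m creep '[[0.05,0,-0.0035,-0.0019,0,0,0],[0.05,0,-0.0035,-0.0018,0,0,0],[0.05,0,-0.0036,-0.0016,0,0,0],[0.05,0,-0.0036,-0.0016,0,0,0],[0.05,0,-0.0037,-0.0014,0,0,0],[0.05,0,-0.0037,-0.0013,0,0,0],[0.05,0,-0.0038,-0.0011,0,0,0],[0.05,0,-0.0038,-0.0011,0,0,0],[0.05,0,0,0,0,0,0]]'
python3 -c "
from h import *
need((128.8,0,200.7),90)"
```

```text
t: 25.3
tool_pos: [0.6523, -0.1082, 0.2016]
tool_rot: [-2.318, -2.119, 0.001]
contact_force: [1.8, -1.7, -5.3]
opening: 0.0087
t 25.3 tcp box [ 1.291e+02 -1.000e-01  2.016e+02] turn 0.04 shift after turn mm [ 0.1 -0.3  0.9] tilt 0.05 open 0.00874256849057033 F [ 1.8 -1.7 -5.3] cw of tool x 89.96
```

Tracks well with low forces; continue.

```bash
python3 -m creep '[[0.05,0,-0.0039,-0.0006,0,0,0],[0.05,0,-0.0039,-0.0006,0,0,0],[0.05,0,-0.0039,-0.0006,0,0,0],[0.05,0,-0.0039,-0.0006,0,0,0],[0.05,0,-0.0039,-0.0004,0,0,0],[0.05,0,-0.004,-0.0003,0,0,0],[0.05,0,-0.004,0,0,0,0],[0.05,0,-0.0039,-0.0001,0,0,0],[0.05,0,-0.004,0.0002,0,0,0],[0.05,0,-0.0039,0.0002,0,0,0],[0.05,0,-0.004,0.0004,0,0,0],[0.05,0,-0.0039,0.0005,0,0,0],[0.05,0,-0.0039,0.0007,0,0,0],[0.05,0,-0.0039,0.0007,0,0,0],[0.05,0,-0.0038,0.001,0,0,0],[0.05,0,-0.0039,0.001,0,0,0],[0.05,0,0,0,0,0,0]]'
python3 -c "
from h import *
need((66.2,0,199.6),90)"
python3 -m creep '[[0.05,0,-0.0038,0.0012,0,0,0],[0.05,0,-0.0037,0.0013,0,0,0],[0.05,0,-0.0037,0.0015,0,0,0],[0.05,0,-0.0036,0.0015,0,0,0],[0.05,0,-0.0036,0.0017,0,0,0],[0.05,0,-0.0035,0.0017,0,0,0],[0.05,0,-0.0035,0.0019,0,0,0],[0.05,0,-0.0034,0.002,0,0,0],[0.05,0,-0.0033,0.0022,0,0,0],[0.05,0,-0.0033,0.0022,0,0,0],[0.05,0,-0.0032,0.0024,0,0,0],[0.05,0,-0.0031,0.0024,0,0,0],[0.05,0,-0.003,0.0026,0,0,0],[0.05,0,-0.003,0.0026,0,0,0],[0.05,0,0,0,0,0,0]]'
python3 -c "
from h import *
need((18.4,0,172.6),90)"
```

```text
t: 27.0
tool_pos: [0.5921, -0.1031, 0.2032]
tool_rot: [2.315, 2.116, 0.005]
contact_force: [3.6, -2.9, 3.1]
opening: 0.0086
t 27.0 tcp box [ 68.7  -0.5 203.2] turn 0.04 shift after turn mm [ 0.5 -2.5  3.6] tilt 0.37 open 0.00857390564929976 F [ 3.6 -2.9  3.1] cw of tool x 89.96
t: 28.5
tool_pos: [0.5428, -0.099, 0.1738]
tool_rot: [2.318, 2.119, -0.002]
contact_force: [-0.8, -4.2, 4.8]
opening: 0.0083
t 28.5 tcp box [ 19.2  -0.8 173.8] turn 0.04 shift after turn mm [ 0.8 -0.8  1.2] tilt 0.11 open 0.008276123654790267 F [-0.8 -4.2  4.8] cw of tool x 89.96
```

```bash
python3 -m creep '[[0.05,0,-0.0028,0.0028,0,0,0],[0.05,0,-0.0028,0.0028,0,0,0],[0.05,0,-0.0026,0.0029,0,0,0],[0.05,0,-0.0026,0.003,0,0,0],[0.05,0,-0.0024,0.0031,0,0,0],[0.05,0,-0.0024,0.0032,0,0,0],[0.05,0,-0.0022,0.0033,0,0,0],[0.05,0,-0.0022,0.0033,0,0,0],[0.05,0,0,0,0,0,0]]'
python3 -c "
from h import *
need((-1.7,0,148.2),90)"
python3 -m creep '[[0.05,0,-0.0008,0.0013,0,0,0],[0.05,0,-0.0008,0.0013,0,0,0],[0.05,0,-0.0008,0.0013,0,0,0],[0.05,0,-0.0008,0.0014,0,0,0],[0.05,0,-0.0008,0.0014,0,0,0],[0.05,0,0,0,0,0,0],[0.05,0,0,0,0,0,0]]'
python3 -c "
from h import *
need((-5.7,0,141.4),90)"
```

```text
t: 29.4
tool_pos: [0.5225, -0.0972, 0.1479]
tool_rot: [2.318, 2.119, -0.003]
contact_force: [-0.4, -5.7, 1.7]
opening: 0.0089
t 29.4 tcp box [ -1.2  -0.9 147.9] turn 0.04 shift after turn mm [ 0.9 -0.5 -0.3] tilt 0.12 open 0.008898484527890119 F [-0.4 -5.7  1.7] cw of tool x 89.96
t: 30.1
tool_pos: [0.519, -0.0969, 0.1416]
tool_rot: [2.318, 2.119, -0.002]
contact_force: [0.8, -5.6, 2.2]
opening: 0.0084
t 30.1 tcp box [ -4.7  -0.9 141.6] turn 0.04 shift after turn mm [ 0.9 -1.   0.2] tilt 0.11 open 0.008367502072298359 F [ 0.8 -5.6  2.2] cw of tool x 89.96
```

```bash
python3 -m creep '[[0.05,0,-0.0003,0.0008,0,0,0],[0.05,0,-0.0003,0.0008,0,0,0],[0.05,0,0,0,0,0,0],[0.05,0,0,0,0,0,0]]'; python3 -m creep '[[0.05,0,0,0.001,0,0,0],[0.05,0,0,0.001,0,0,0],[0.05,0,0,0,0,0,0],[0.05,0,0,0,0,0,0]]'
```

```text
t: 30.5
tool_pos: [0.5185, -0.0969, 0.1406]
tool_rot: [2.318, 2.119, -0.002]
contact_force: [0.3, -5.6, 4.6]
opening: 0.0087
t: 30.9
tool_pos: [0.5186, -0.0969, 0.1405]
tool_rot: [2.318, 2.119, -0.003]
contact_force: [-5.7, -4.1, 14.7]
opening: 0.0088
```

```bash
python3 -m creep '[[0.31,0,0,0,0,0,0],[0.31,0,0,0,0,0,0],[0.31,0,0,0,0,0,0],[0.31,0,0,-0.01,0,0,0],[0.31,0,0,-0.03,0,0,0],[0.31,0,0,-0.04,0,0,0],[0.31,0,0,-0.04,0,0,0],[0.31,0.045,0,0,0,0,0],[0.31,0.045,0,0,0,0,0],[0.31,0.045,0,0,0,0,0],[0.31,0.045,0,0,0,0,0],[0.31,0.045,0,0,0,0,0],[0.31,0.045,0,0,0,0,0],[0.31,0,0,0,0,0,0],[0.31,0,0,0,0,0,0]]'
python3 - <<'E'
from h import *
from station import get_image
import cv2
need((0,0,300),90)
a=get_image("side")[140:350,260:430];b=get_image("top")[130:270,265:440]
cv2.imwrite("pics/k_side.png",a[:,:,::-1])
c=np.zeros((590,800,3),np.uint8);c[:494,:400]=cv2.resize(a,(400,494),interpolation=3);c[:320,400:800]=cv2.resize(b,(400,320),interpolation=3)
cv2.imwrite("pics/k.png",c[:500,:,::-1])
P=np.load("P.npy")
for y in(50,-50):print("handle shut expects side",(proj("side",b2w(P,(-5,y,156)))-[260,140])*400/170,"top",(proj("top",b2w(P,(-5,y,156)))-[265,130])*400/175+[400,0])
E
```

```text
t: 32.4
tool_pos: [0.5423, 0.1739, 0.2578]
tool_rot: [-2.316, -2.122, 0.001]
contact_force: [-0.6, -0.4, -0.1]
opening: 0.0265
t 32.4 tcp box [ -5.9 270.9 257.8] turn 0.18 shift after turn mm [-270.9    5.9  -42.1] tilt 0.04 open 0.02650362861882969 F [-0.6 -0.4 -0.1] cw of tool x 89.82
handle shut expects side [138.34323364 155.7021311 ] top [571.83886559 184.1681152 ]
handle shut expects side [167.92715517 225.83467365] top [659.5587801  193.79338266]
```

View pics/k.png

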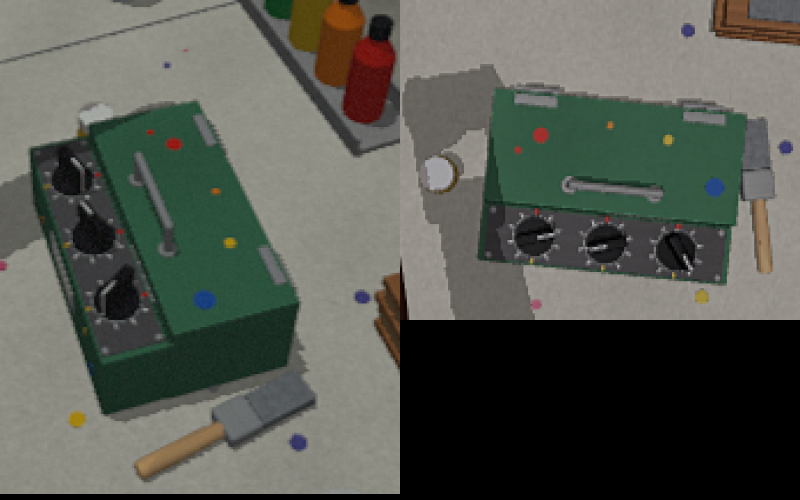

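```bash
python3 -c "
from station import finish_job
print(finish_job())"
```

```text
the job is handed in; nothing more can be done
None
```

The dials are on 2-7-4, the lever is fully home and the lid is shut. I handed the job in at about 32 s, with no contact force in the last reading and nothing left touching the box.

- **Dials:** I gripped each bar and turned the tool to 72°, 252° and 144°. The tool's own angles were within 0.1° of those. The camera gave about 70°, 257° and 142°, which I put down to pixel error. The box heading I used could be about 0.4° off.
- **Lever:** it travelled about 24 mm. A further 2 mm of push moved it only 0.1 mm while the force rose to 11 N, so it is against its stop. A picture showed it at the green dot.
- **Lid:** I lowered it slowly by the handle. Force stayed below about 7 N until it met the rim, then reached about 15 N on a short press, with no further movement. In the last pictures the handle is where it should be when shut, and the dials have not moved.
- **Surroundings:** the yellow jar and the brush are undisturbed in the last pictures. The blue and red jars looked undisturbed just before the lid closed. The bottle, tin and mug were outside the final crops, so I did not check them again.

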